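# Sweep the load nuts into the parking bay

### The arm

A 6-joint arm with a two-finger parallel gripper is mounted at the origin on the work surface. World frame = base frame: x ahead of the robot, y to its left, z up, the work surface at z = 0. Lengths are in mm, angles in rad, forces in N, time in s.
With the tool pointing down it reaches from about 350 to 975 mm from the base axis. Payload 7.1 kg.
Tool frame: the origin (TCP) lies between the finger pads; the fingertips stand 19 mm ahead of it and the grasp point (between the pads) is the TCP; y points along the fingers, z is the direction in which the jaws open and shut, and the axes are right-handed (so a half turn about y gives the same grasp; the last joint's range is limited). The gripper opens to 88 mm and grips with 3 to 60 N. Pads are 20 mm wide; open, the fingers measure 115 mm over their backs; the gripper's body (75 mm by 178 mm) begins 61 mm behind the grasp point.
Start: joints at [1.331, 0.423, 1.63, -0, 1.089, -0.019], TCP at [136.85, 609.817, 241.675] pointing down, gripper open.
Joint ranges: [-3, 3], [-0.9, 2.11], [0.09, 2.58], [-1.31, 4.45], [0.11, 2.69], [-2.54, 2.54]. Speed limits (rad/s): [2.39, 2.39, 3.01, 3.14, 3.14, 3.14].

### API

Orientations are given as a rotation vector (axis times angle).
In Python, from workcell import ctrl gives the robot as it stands.
- The arm moves only by the tool servo_tool, never from a script. Its argument "moves" is text: rows parted by semicolons, each of 6 numbers parted by spaces: the shift along the world's x, y, z in m, then the turn, a rotation vector about the world's x, y, z in degrees. A call has 1 to 8 rows; each row is the pose to reach, as a shift and turn from the pose commanded when the call began; what a row does not reach only later rows make up. A row lasts 1/8 s, in which the tool goes at most 62.5 mm and 10.7 degrees, less where a joint would pass 70% of its speed; a pose out of reach is approached as far as the arm can. A call with a gripper value outside its range is refused whole. "hand" is the closure in counts, from 0 (fully open) to 255 (shut), set as the call begins (left out, the last holds). The fingers move at their own pace and stop on an object; the grip force is fixed at half the most. Time passes only in rows, so rows that repeat a pose let the fingers close. It gives the time, the measured TCP pose, the force and the opening at its end, in the units of the state.
- ctrl.get_obs(): the state, without advancing time (a new reading comes with each control period).
- ctrl.get_image(name): name is "scene" or "top" or "wrist"; returns a dict with "pixels" (480x640x3 uint8, red, green, blue), "depth" (480x640 float32, mm along the optical axis (not along the pixel's ray), 0 where there is no reading), "vertical_fov" (degrees; the focal length in pixels is half the picture's height over the tangent of half this angle, whatever the lens; pixels are square), "cx", "cy" (the principal point, pixels), "xyz" and "attitude" of the camera in the world; the wrist camera has in their place "T_tool_cam" (4x4, takes a point from camera to tool coordinates, whose origin is the TCP and whose axes are the tool frame's). Camera axes: x right, y up, looking along -z (the intrinsics and any distortion apply to the point x, -y, -z); pixel columns grow to the right and rows downward; lengths in mm; the calibration is good to about 2 mm. The wrist camera is an equidistant fisheye: a pixel r from the principal point sees the ray r / f radians off the axis. A picture is of the moment at which its call begins: read the wrist's pose just before it.
- ctrl.close_job(): hands the job in, once; it reports no verdict.
The state is a dict: "t": time; "qpos": joint angles; "qvel": joint speeds; "joint_torque": joint torques, N m; "ee_pos": TCP position; "orientation": TCP orientation; "ft_force": force on the tool from outside, world axes, zero at the start; "moment": the same for the moment, N m; "width": finger opening in mm.
Only numpy, scipy, OpenCV 4.12 (cv2) and the standard library are available. Lean on these libraries where they do the work, as an engineer would, in place of code of your own. Each camera call takes 0.05 s, during which the arm holds its last target.

### The job

The bridge test is over: with the fingers, sweep the three big hexagonal steel nuts along the bench into the three-sided oak bay, so that each lies flat and wholly inside the bay, behind its open front. Slide them only, never lift or tip them up, and leave everything else on the bench where it stands.

Things in the scene. Friction and masses are not known exactly. Their poses are not given: they have to be found in the camera images.
- bay: U-shaped bay of three oak strips (14 mm thick, 30 mm high) fixed on the bench, which is its floor: no sill. Inside 110 mm deep (x), 230 mm wide (y). Origin on the bench at the centre of the inside, z up, +x from the open front to the back: open front at x = -55 mm, back strip at +55 mm, side strips at y = +-115 mm (inner faces). The open front looks roughly to the robot's right (-y of the room)
- nut_a_centre (a point): big hexagonal steel nut lying flat on the bench: 46 mm across its flats (53 mm across corners), 24 mm high, 30 mm hole, 0.14 to 0.28 kg, slides freely. Point: its centre, 12 mm above the bench; z is its axis, x is normal to one of its flats
- nut_b_centre (a point): big hexagonal steel nut lying flat on the bench: 46 mm across its flats (53 mm across corners), 24 mm high, 30 mm hole, 0.14 to 0.28 kg, slides freely. Point: its centre, 12 mm above the bench; z is its axis, x is normal to one of its flats
- nut_c_centre (a point): big hexagonal steel nut lying flat on the bench: 46 mm across its flats (53 mm across corners), 24 mm high, 30 mm hole, 0.14 to 0.28 kg, slides freely. Point: its centre, 12 mm above the bench; z is its axis, x is normal to one of its flats
- hooked_weight: small round steel weight, 26 mm diameter, 49 mm high with its wire hook, standing among the nuts; stays where it is. Origin: centre of its underside, z up
- collar: round steel collar (ring) 46 mm diameter, 26 mm hole, 24 mm high, lying flat among the work; it is round, not hexagonal; stays where it is. Origin: centre of its underside
- glue: white glue bottle, 56 mm diameter, 130 mm high, on the robot's right; stays. Origin: centre of its underside
- tape: roll of paper tape, 90 mm diameter, 24 mm high, lying flat on the robot's right; stays. Origin: centre of its underside
- block: pale wooden block 90 x 40 x 35 mm high, on the robot's left; stays. Origin: centre of its underside
- cup: grey plastic cup, 72 mm rim diameter, 90 mm high, on the robot's left; stays. Origin: centre of its underside
Not all that is in view belongs to the job. Leave any turquoise look-alike of the part that bears nut_c_centre alone.

How it is judged:
By the outcome, as a careful person would: the job done as asked, in the order asked, and still so for the second after the job is handed in, with the robot touching nothing.
It also fails if it takes over 53 s, if anything falls off the work surface, if the arm or the gripper's body presses on something with over 40 N, if the wrist force passes 120 N, or if a joint passes its speed limit or range.

## Working session

There is one attempt and no reset: what is moved stays moved. The work goes in short steps, Python scripts to look and compute and a tool call to move; the robot and the scene stay as the last step left them, time stands still between calls to the robot, and variables do not carry over. Pictures are saved under pics/ and viewed, and the job is handed in when it is done.

Besides the shell and the picture viewer there is one more tool, called after "Request:" as name(argument=value, ...), one argument or row to a line, values as JSON. servo_tool: Moves the arm, as the interface text tells. Its arguments: {"type":"object","properties":{"moves":{"type":"string"},"hand":{"type":"number"}},"required":["moves"]}

```bash
mkdir -p pics; ls
cat > h.py <<'E'
from workcell import ctrl
import numpy as np, cv2, pickle
from scipy.spatial.transform import Rotation as R
def save(im,n): cv2.imwrite('pics/'+n,cv2.cvtColor(im,cv2.COLOR_RGB2BGR))
E
python3 - <<'E'
from h import *
o=ctrl.get_obs();print(o)
for n in ('top','scene'):
    d=ctrl.get_image(n); pickle.dump(d,open(n+'.pkl','wb')); save(d['pixels'],n+'0.png')
    print({k:v for k,v in d.items() if k not in('pixels','depth')})
E
```

```text
pics
{'t': 0.0, 'qpos': array([ 1.33098683e+00,  4.23830049e-01,  1.63068983e+00,  2.60007045e-05,
        1.08860447e+00, -1.90324438e-02]), 'qvel': array([-0.0029269 ,  0.00092858,  0.00144909, -0.00054094, -0.00014967,
        0.00015409]), 'joint_torque': array([ 3.52841453e-04, -5.44636202e+01, -2.73672187e+01,  6.43786392e-02,
        2.26206053e-02, -1.41199625e-04]), 'ee_pos': array([136.72951091, 609.31680143, 240.90848251]), 'orientation': array([-1.56535366,  0.17355327, -0.17320623]), 'ft_force': array([ 1.23396483, -0.08348774,  0.13029593]), 'moment': array([ 0.00615689,  0.02778924, -0.00938377]), 'width': 88.03758887222195}
{'vertical_fov': 53.91173737688132, 'cx': 315.88598191617535, 'cy': 238.2929550935098, 'xyz': array([ 300.43635352,    7.77982483, 1221.91566348]), 'attitude': array([ 0.16460565, -0.14007181, -1.57456425])}
{'vertical_fov': 55.42132248396554, 'cx': 325.64311755105774, 'cy': 237.4139309155099, 'xyz': array([1054.12882018, -553.16486901,  787.22840207]), 'attitude': array([0.77489114, 0.29388441, 0.70954542])}
```

View pics/top0.png

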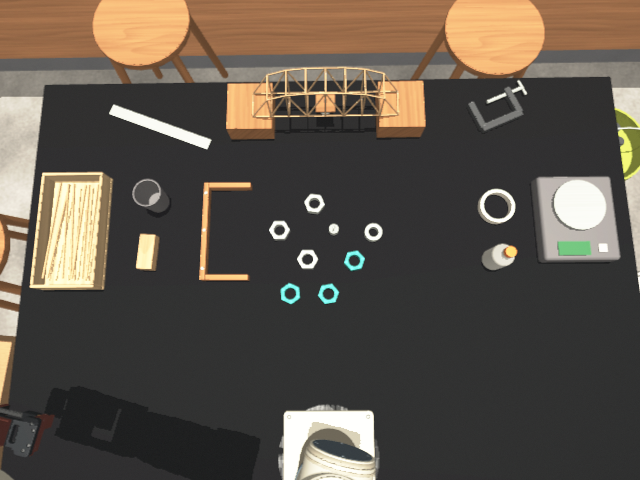

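View pics/scene0.png

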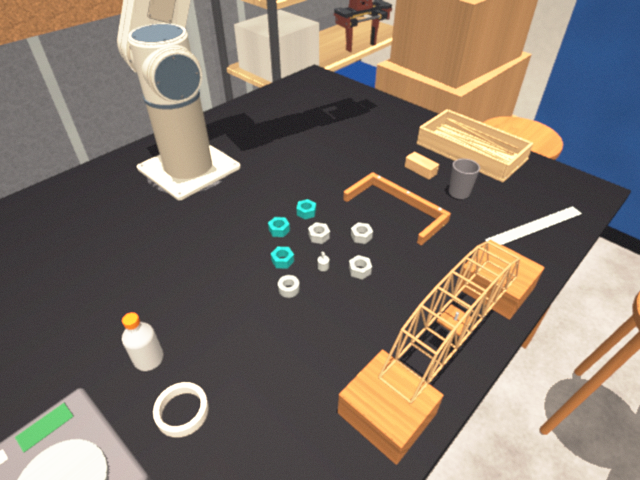

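```bash
cat >> h.py <<'E'
def rays(d,uv):
    uv=np.atleast_2d(uv).astype(float); f=240/np.tan(np.radians(d['vertical_fov']/2))
    v=np.c_[(uv[:,0]-d['cx'])/f,-(uv[:,1]-d['cy'])/f,-np.ones(len(uv))]
    return v@R.from_rotvec(d['attitude']).as_matrix().T
def onplane(d,uv,z):
    r=rays(d,uv); return d['xyz']+r*((z-d['xyz'][2])/r[:,2])[:,None]
def proj(d,P):
    f=240/np.tan(np.radians(d['vertical_fov']/2))
    p=(np.atleast_2d(P)-d['xyz'])@R.from_rotvec(d['attitude']).as_matrix()
    return np.c_[d['cx']-f*p[:,0]/p[:,2], d['cy']+f*p[:,1]/p[:,2]]
def blobs(d,kind,lo=60,hi=3000):
    hsv=cv2.cvtColor(d['pixels'],cv2.COLOR_RGB2HSV);H,S,V=cv2.split(hsv)
    m={'white':(S<60)&(V>80),'turq':(abs(H.astype(int)-88)<12)&(S>100)&(V>60),'oak':(H<25)&(S>70)&(V>70)}[kind].astype(np.uint8)
    cs,_=cv2.findContours(m,cv2.RETR_EXTERNAL,cv2.CHAIN_APPROX_NONE)
    return [c for c in cs if lo<cv2.contourArea(c)<hi]
E
python3 - <<'E'
from h import *
for n in('top','scene'):
    d=pickle.load(open(n+'.pkl','rb')); print(n, proj(d,[[0,0,0]]))
    for k in('white','turq','oak'):
        for c in blobs(d,k):
            M=cv2.moments(c);u=[M['m10']/M['m00'],M['m01']/M['m00']]
            if n=='top' and not(190<u[0]<520 and 170<u[1]<320):continue
            if n=='scene' and not(250<u[0]<460 and 160<u[1]<310):continue
            a=c[:,0,:]
            dep=np.median(d['depth'][a[:,1],a[:,0]])
            P=onplane(d,a,24 if k!='oak' else 30)[:,:2]
            print(k,np.round(u),cv2.contourArea(c),'min rect',np.round(cv2.minAreaRect(P.astype(np.float32))[1]),'c24',np.round(onplane(d,u,24 if n=='top' else 12)[0]))
            if k=='oak' and n=='top': print(np.round(cv2.boxPoints(cv2.minAreaRect(P.astype(np.float32)))), np.round(P[::6]).tolist())
d=pickle.load(open('top.pkl','rb'))
crop=cv2.resize(d['pixels'][170:320,190:400],None,fx=3.8,fy=3.8,interpolation=cv2.INTER_CUBIC);save(crop,'crop0.png')
E
```

```text
top [[328.33331485 457.48659426]]
white [307. 259.] 304.5 min rect [54. 49.] c24 [483.  49.  24.]
white [496. 257.] 513.0 min rect [59. 81.] c24 [ 481. -433.   24.]
white [333. 229.] 89.0 min rect [23. 32.] c24 [560. -20.  24.]
white [373. 232.] 262.5 min rect [46. 49.] c24 [ 551. -122.   24.]
white [279. 230.] 302.5 min rect [53. 52.] c24 [559. 121.  24.]
white [314. 203.] 303.5 min rect [53. 54.] c24 [630.  30.  24.]
white [496. 206.] 1022.5 min rect [93. 98.] c24 [ 616. -445.   24.]
turq [328. 293.] 301.0 min rect [51. 50.] c24 [393.  -4.  24.]
turq [290. 293.] 301.5 min rect [50. 52.] c24 [395.  93.  24.]
turq [354. 260.] 303.5 min rect [51. 52.] c24 [477. -71.  24.]
oak [510. 251.] 127.5 min rect [31. 36.] c24 [ 497. -471.   24.]
[[ 471. -465.]
 [ 494. -492.]
 [ 518. -471.]
 [ 494. -445.]] [[512.0, -467.0], [499.0, -453.0], [483.0, -454.0], [481.0, -469.0], [488.0, -482.0], [504.0, -484.0], [512.0, -469.0]]
oak [216. 229.] 1318.5 min rect [129. 260.] c24 [563. 287.  24.]
[[428. 196.]
 [689. 194.]
 [689. 323.]
 [429. 325.]] [[689.0, 321.0], [673.0, 323.0], [657.0, 322.0], [640.0,
[... 913 characters left out ...]
291.0], [689.0, 307.0]]
scene [[189.06315079 167.75755137]]
white [288. 286.] 441.5 min rect [48. 69.] c24 [ 551. -121.   12.]
white [360. 267.] 471.0 min rect [55. 77.] c24 [630.  32.  12.]
white [323. 262.] 200.0 min rect [30. 63.] c24 [557. -15.  12.]
white [361. 233.] 405.0 min rect [57. 79.] c24 [558. 123.  12.]
white [319. 233.] 402.0 min rect [56. 84.] c24 [481.  50.  12.]
turq [282. 257.] 412.0 min rect [54. 72.] c24 [476. -70.  12.]
turq [279. 226.] 345.5 min rect [52. 75.] c24 [392.  -3.  12.]
turq [306. 209.] 310.0 min rect [51. 78.] c24 [393.  94.  12.]
oak [403. 202.] 1783.0 min rect [157. 277.] c24 [563. 293.  12.]
oak [421. 165.] 611.0 min rect [ 92. 122.] c24 [500. 473.  12.]
```

View pics/crop0.png

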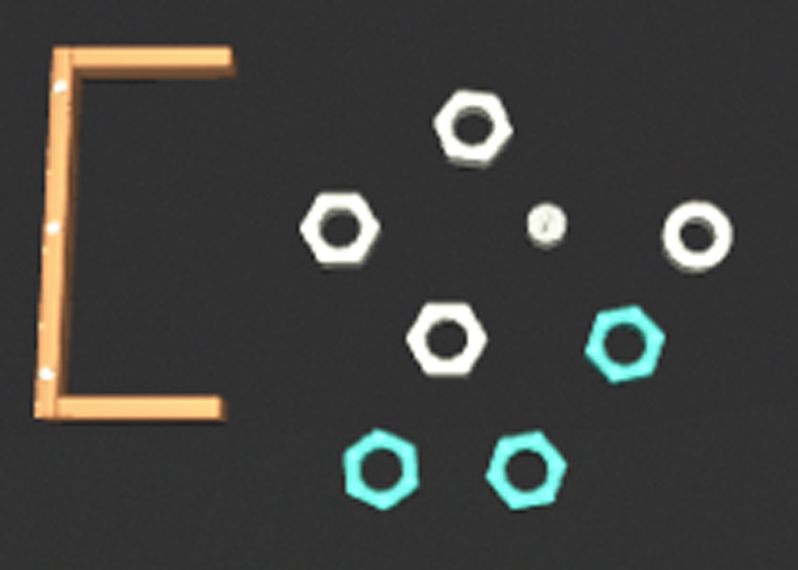

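Candidates in the top view: white hexagons at (315,203), (280,230) and (308,259), which are the steel nuts; turquoise hexagons at (355,260), (290,293) and (328,293), which are look-alikes to leave; a round collar at (373,232) and the small weight at (334,229). The enlarged crop confirms it. The bay opens towards -y, and each nut has a corner facing about -y, so the gapped fingers can cradle that corner.

Run:
```python
from h import *
o=ctrl.get_obs();m=R.from_rotvec(o['orientation']).as_matrix();print(np.round(m,3))
d=pickle.load(open('top.pkl','rb'))
for c in blobs(d,'white'):
    a=c[:,0,:];P=onplane(d,a,24)[:,:2]
    if not 290<cv2.contourArea(c)<310: continue
    C=P.mean(0);q=P-C;r=np.hypot(*q.T);th=np.arctan2(q[:,1],q[:,0])
    print(C,'corner angle mod60 deg',np.degrees(np.angle((r**6*np.exp(6j*th)).sum())/6))
# block, cup height/loc
print(onplane(d,[[150,195],[148,252],[325,140]],0))
```

```text
[[ 0.976 -0.     0.219]
 [-0.219 -0.001  0.976]
 [-0.    -1.    -0.001]]
[482.65121559  48.40908532] corner angle mod60 deg 29.546171410562373
[558.63444927 121.35899588] corner angle mod60 deg -28.565794030505742
[629.49956245  30.05560622] corner angle mod60 deg 21.487859377098328
[[664.45043841 473.58071472   0.        ]
 [508.25550448 469.45012478   0.        ]
 [815.54888891  -1.1787553    0.        ]]
```

Request:
servo_tool(
  moves="0.026 -0.033 0 0 0 -5; 0.052 -0.067 0 0 0 -10; 0.079 -0.100 0 0 0 -15; 0.105 -0.134 0 0 0 -20; 0.131 -0.167 0 0 0 -25; 0.158 -0.200 0 0 0 -30; 0.184 -0.234 0 0 0 -35; 0.210 -0.267 0 0 0 -40",
  hand=185,
)

```text
t: 1.1
ee_pos: [347.4, 341.5, 241.5]
orientation: [-1.449, 0.719, -0.719]
ft_force: [0.9, -0.4, 0.2]
width: 24.2
```

Request:
servo_tool(
  moves="0.026 -0.033 0 0 0 -5; 0.052 -0.067 0 0 0 -10; 0.079 -0.100 0 0 0 -15; 0.105 -0.134 -0.01 0 0 -20; 0.131 -0.167 -0.03 0 0 -25; 0.158 -0.200 -0.06 0 0 -30; 0.184 -0.234 -0.09 0 0 -37.3; 0.210 -0.267 -0.1 0 0 -37.3",
)

```text
t: 2.1
ee_pos: [556.2, 74.4, 139.5]
orientation: [-1.212, 1.212, -1.208]
ft_force: [0.0, 0.2, 0.1]
width: 24.2
```

Request:
servo_tool(
  moves="0.002 -0.003 -0.03 0 0 0; 0.002 -0.003 -0.06 0 0 0; 0.002 -0.003 -0.09 0 0 0; 0.002 -0.003 -0.105 0 0 0; 0.002 -0.003 -0.116 0 0 0; 0.002 -0.003 -0.116 0 0 0",
)

```text
t: 2.85
ee_pos: [558.7, 72.9, 25.4]
orientation: [-1.21, 1.209, -1.208]
ft_force: [0.1, 0.7, -0.2]
width: 23.8
```

Run:
```python
from h import *
o=ctrl.get_obs();print(o['ee_pos'],o['ft_force'])
d=ctrl.get_image('wrist');save(d['pixels'],'w1.png')
d=ctrl.get_image('scene');save(cv2.resize(d['pixels'][160:320,240:480],None,fx=3,fy=3),'s1.png')
```

```text
[558.7319415   72.8745529   25.42812095] [ 0.08948911  0.67100146 -0.23571907]
```

View pics/w1.png

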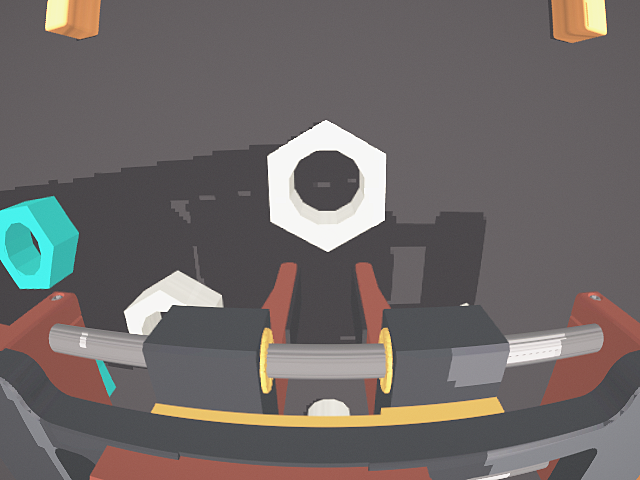

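View pics/s1.png

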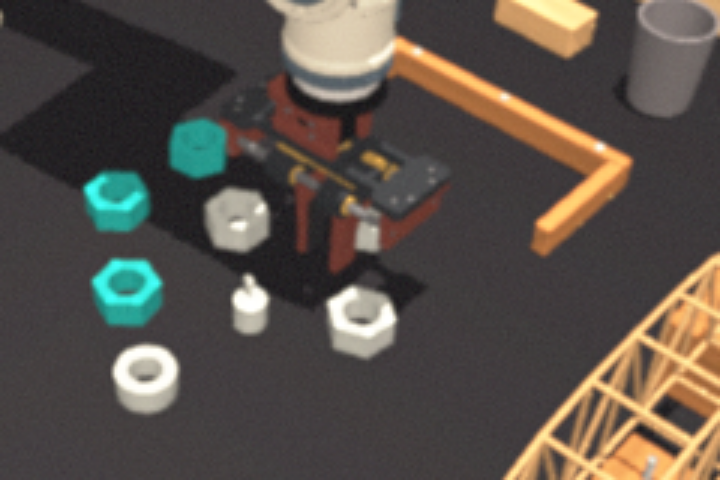

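The wrist view shows the nut at (327,185), with its near corner lined up with the finger gap (about 325). I'll push now.

Request:
servo_tool(
  moves="0 0.006 0 0 0 0; 0 0.014 0 0 0 0; 0 0.024 0 0 0 0; 0 0.034 0 0 0 0; 0 0.044 0 0 0 0; 0 0.054 0 0 0 0; 0 0.064 0 0 0 0; 0 0.074 0 0 0 0",
)

```text
t: 3.95
ee_pos: [558.9, 147.4, 25.7]
orientation: [-1.21, 1.209, -1.209]
ft_force: [0.0, -3.9, 3.9]
width: 24.0
```

Request:
servo_tool(
  moves="0 0.010 0 0 0 0; 0 0.020 0 0 0 0; 0 0.030 0 0 0 0; 0 0.040 0 0 0 0; 0 0.050 0 0 0 0; 0 0.060 0 0 0 0; 0 0.066 0 0 0 0; 0 0.066 0 0 0 0",
)

```text
t: 4.95
ee_pos: [558.7, 213.6, 25.5]
orientation: [-1.209, 1.209, -1.208]
ft_force: [-0.1, 0.7, -1.1]
width: 23.8
```

Run:
```python
from h import *
o=ctrl.get_obs();print(o['ee_pos'],o['ft_force'])
d=ctrl.get_image('wrist');save(d['pixels'],'w2.png')
```

```text
[558.70302936 213.62801027  25.45818062] [-0.11702371  0.66219498 -1.12973417]
```

View pics/w2.png

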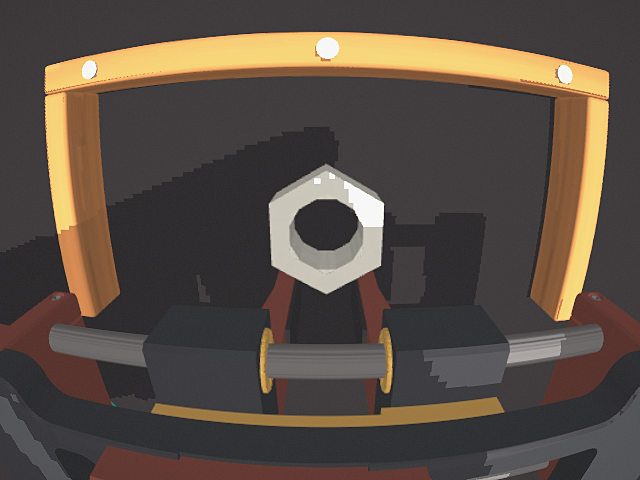

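The nut (326,228) is cradled inside the bay. I'll push it 24 mm more, then back off and lift.

Request:
servo_tool(
  moves="0 0.008 0 0 0 0; 0 0.016 0 0 0 0; 0 0.022 0 0 0 0; 0 0.024 0 0 0 0; 0 0.010 0 0 0 0; 0 -0.010 0.01 0 0 0; 0 -0.03 0.05 0 0 0; 0 -0.06 0.1 0 0 0",
)

```text
t: 6.0
ee_pos: [558.1, 150.8, 126.5]
orientation: [-1.211, 1.21, -1.208]
ft_force: [0.5, 0.1, 0.6]
width: 24.3
```

Request:
servo_tool(
  moves="0.024 -0.053 0 0 0 0; 0.048 -0.106 0 0 0 0; 0.071 -0.159 0 0 0 0; 0.071 -0.170 0 0 0 0; 0.071 -0.170 -0.03 0 0 0; 0.071 -0.170 -0.06 0 0 0; 0.071 -0.170 -0.06 0 0 0",
)

```text
t: 6.88
ee_pos: [627.2, -17.4, 64.0]
orientation: [-1.213, 1.213, -1.206]
ft_force: [-0.3, 0.2, 0.6]
width: 24.3
```

Run:
```python
from h import *
o=ctrl.get_obs();print(o['ee_pos'],o['ft_force'])
d=ctrl.get_image('wrist');save(d['pixels'],'w3.png')
```

```text
[627.23636431 -17.37871201  63.99697489] [-0.34044147  0.24070431  0.63225596]
```

View pics/w3.png

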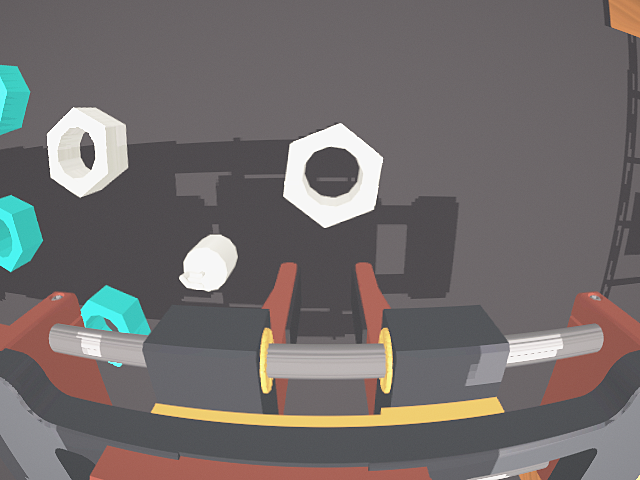

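The second nut is at (333,175), slightly right of centre. The weight at (210,262) is clear of the fingers, so I'll descend.

Request:
servo_tool(
  moves="0.002 -0.001 -0.02 0 0 0; 0.002 -0.001 -0.039 0 0 0; 0.002 -0.001 -0.039 0 0 0; 0.002 0.006 -0.039 0 0 0; 0.002 0.014 -0.039 0 0 0; 0.002 0.024 -0.039 0 0 0; 0.002 0.034 -0.039 0 0 0; 0.002 0.044 -0.039 0 0 0",
)

```text
t: 7.92
ee_pos: [632.2, 27.4, 27.1]
orientation: [-1.209, 1.208, -1.209]
ft_force: [-0.4, -3.7, 1.5]
width: 24.1
```

Run:
```python
from h import *
o=ctrl.get_obs();print(o['ee_pos'],o['ft_force'])
d=ctrl.get_image('wrist');save(d['pixels'],'w4.png')
```

```text
[632.19068796  27.42655012  27.09100046] [-0.35054596 -3.71117961  1.51792985]
```

View pics/w4.png

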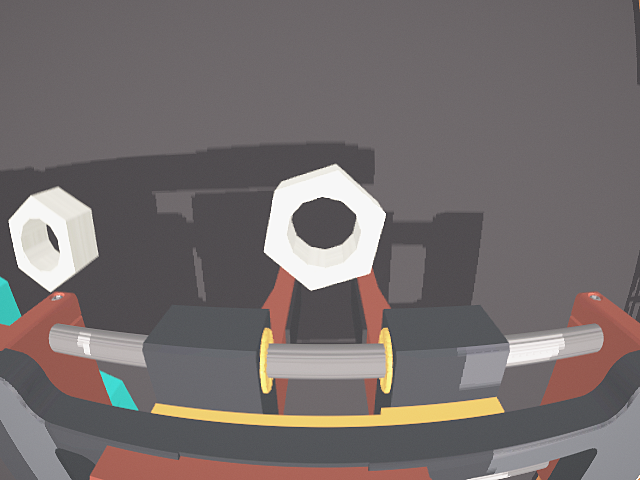

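Request:
servo_tool(
  moves="-0.000 0.01 -0.001 0 0 0; -0.001 0.02 -0.001 0 0 0; -0.001 0.03 -0.001 0 0 0; -0.002 0.04 -0.001 0 0 0; -0.002 0.05 -0.001 0 0 0; -0.003 0.06 -0.001 0 0 0; -0.003 0.07 -0.001 0 0 0; -0.004 0.08 -0.001 0 0 0",
)

```text
t: 8.98
ee_pos: [627.8, 107.5, 25.6]
orientation: [-1.21, 1.209, -1.209]
ft_force: [-0.2, -4.4, 4.0]
width: 23.7
```

Request:
servo_tool(
  moves="0 0.01 0 0 0 0; 0 0.02 0 0 0 0; 0 0.03 0 0 0 0; 0 0.04 0 0 0 0; 0 0.05 0 0 0 0; 0 0.06 0 0 0 0; 0 0.07 0 0 0 0; 0 0.08 0 0 0 0",
)

```text
t: 9.98
ee_pos: [627.8, 187.5, 25.6]
orientation: [-1.21, 1.209, -1.209]
ft_force: [-1.1, -4.6, 4.0]
width: 23.9
```

Run:
```python
from h import *
o=ctrl.get_obs();print(o['ee_pos'],o['ft_force'])
d=ctrl.get_image('wrist');save(d['pixels'],'w5.png')
```

```text
[627.79535719 187.4792599   25.64585013] [-1.053515   -4.55174262  3.97891589]
```

View pics/w5.png

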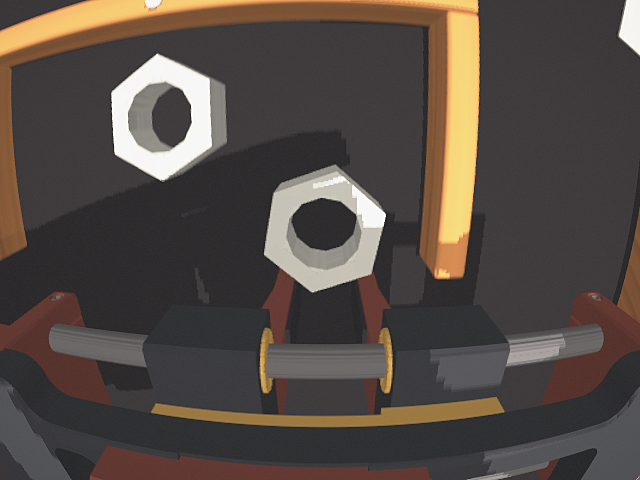

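The first nut (165,118) lies inside the bay, and the second is clear of it and of the side strip. I'll push 50 mm more, retreat, and go to the third nut.

Request:
servo_tool(
  moves="0 0.01 0 0 0 0; 0 0.02 0 0 0 0; 0 0.03 0 0 0 0; 0 0.04 0 0 0 0; 0 0.047 0 0 0 0; 0 0.05 0 0 0 0; 0 0.03 0 0 0 0; 0 0.01 0.01 0 0 0",
)

```text
t: 11.02
ee_pos: [627.0, 195.1, 35.1]
orientation: [-1.211, 1.21, -1.208]
ft_force: [0.2, 1.0, -0.3]
width: 23.9
```

Request:
servo_tool(
  moves="0 -0.02 0.05 0 0 0; 0 -0.04 0.09 0 0 0; -0.04 -0.08 0.09 0 0 0; -0.08 -0.12 0.09 0 0 0; -0.12 -0.16 0.09 0 0 0; -0.145 -0.197 0.09 0 0 0; -0.145 -0.197 0.06 0 0 0; -0.145 -0.197 0.03 0 0 0",
)

```text
t: 12.02
ee_pos: [482.9, -2.1, 66.3]
orientation: [-1.206, 1.209, -1.212]
ft_force: [0.9, -0.2, -0.2]
width: 24.6
```

Run:
```python
from h import *
o=ctrl.get_obs();print(o['ee_pos'],o['ft_force'])
d=ctrl.get_image('wrist');save(d['pixels'],'w6.png')
```

```text
[482.87409816  -2.13043012  66.2843951 ] [ 0.90399279 -0.20693546 -0.18355757]
```

View pics/w6.png

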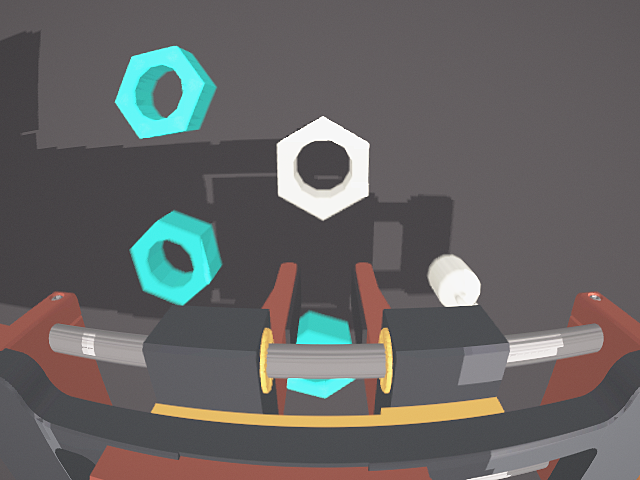

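The third nut (323,168) is lined up with the gap, and the turquoise nuts and the weight stand clear.

Request:
servo_tool(
  moves="0 0 -0.02 0 0 0; 0 0 -0.039 0 0 0; 0 0 -0.04 0 0 0; 0 0.010 -0.04 0 0 0; 0 0.018 -0.04 0 0 0; 0.001 0.028 -0.04 0 0 0; 0.001 0.038 -0.04 0 0 0; 0.002 0.048 -0.04 0 0 0",
)

```text
t: 13.08
ee_pos: [485.1, 48.5, 26.0]
orientation: [-1.21, 1.208, -1.209]
ft_force: [0.1, -4.9, 4.7]
width: 24.1
```

Request:
servo_tool(
  moves="0.000 0.01 0 0 0 0; 0.001 0.02 0 0 0 0; 0.001 0.03 0 0 0 0; 0.002 0.04 0 0 0 0; 0.002 0.05 0 0 0 0; 0.003 0.06 0 0 0 0; 0.003 0.07 0 0 0 0; 0.004 0.08 0 0 0 0",
)

```text
t: 14.08
ee_pos: [488.6, 128.5, 25.6]
orientation: [-1.21, 1.209, -1.208]
ft_force: [-1.1, -5.3, 3.5]
width: 23.9
```

Run:
```python
from h import *
o=ctrl.get_obs();print(o['ee_pos'],o['ft_force'])
d=ctrl.get_image('wrist');save(d['pixels'],'w7.png')
```

```text
[488.62655716 128.46496193  25.60343419] [-1.12288871 -5.33487325  3.49351266]
```

View pics/w7.png

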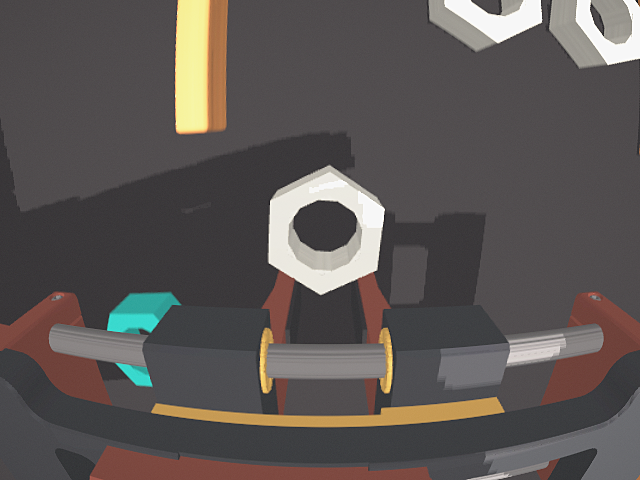

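Request:
servo_tool(
  moves="0 0.01 0 0 0 0; 0 0.02 0 0 0 0; 0 0.03 0 0 0 0; 0 0.04 0 0 0 0; 0 0.05 0 0 0 0; 0 0.06 0 0 0 0; 0 0.07 0 0 0 0; 0 0.08 0 0 0 0",
)

```text
t: 15.12
ee_pos: [488.8, 208.5, 25.6]
orientation: [-1.21, 1.209, -1.209]
ft_force: [-1.0, -1.7, -0.7]
width: 24.3
```

Request:
servo_tool(
  moves="0 0.01 0 0 0 0; 0 0.02 0 0 0 0; 0 0.027 0 0 0 0; 0 0.029 0 0 0 0; 0 0.01 0 0 0 0; 0 -0.01 0.01 0 0 0; 0 -0.03 0.05 0 0 0; 0 -0.06 0.10 0 0 0",
)

```text
t: 16.12
ee_pos: [488.1, 145.6, 126.5]
orientation: [-1.211, 1.21, -1.209]
ft_force: [1.3, -0.3, 0.2]
width: 24.1
```

Request:
servo_tool(
  moves="0 -0.04 0.04 0 0 0; 0 -0.09 0.08 0 0 0; 0 -0.14 0.1 0 0 0; 0 -0.19 0.1 0 0 0; 0 -0.24 0.1 0 0 0; 0 -0.29 0.1 0 0 0; 0 -0.34 0.1 0 0 0; 0 -0.39 0.1 0 0 0",
)

```text
t: 17.12
ee_pos: [487.2, -245.0, 226.3]
orientation: [-1.209, 1.21, -1.21]
ft_force: [0.7, -0.4, -0.4]
width: 24.1
```

Run:
```python
from h import *
o=ctrl.get_obs();print(o['t'],o['ee_pos'],o['ft_force'])
for n in('top','scene'):
    d=ctrl.get_image(n); pickle.dump(d,open(n+'1.pkl','wb'));save(d['pixels'],n+'9.png')
    for k in('white','turq','oak'):
        for c in blobs(d,k):
            M=cv2.moments(c);u=[M['m10']/M['m00'],M['m01']/M['m00']]
            if n=='top' and not(120<u[0]<520 and 170<u[1]<320):continue
            if n=='scene' and not(250<u[0]<460 and 160<u[1]<310):continue
            P=onplane(d,c[:,0,:],24)[:,:2]
            print(n,k,np.round(u),cv2.contourArea(c),np.round(onplane(d,u,24 if n=='top' else 12)[0]),'y range',np.round([P[:,1].min(),P[:,1].max()]))
```

```text
17.125 [ 487.18782799 -244.99384593  226.3114669 ] [ 0.69521815 -0.38210625 -0.4060904 ]
top white [223. 257.] 304.5 [489. 266.  24.] y range [239. 294.]
top white [373. 232.] 254.5 [ 551. -122.   24.] y range [-146.  -99.]
top white [333. 229.] 83.0 [561. -20.  24.] y range [-32.  -9.]
top white [224. 231.] 306.0 [559. 265.  24.] y range [238. 294.]
top white [224. 205.] 299.5 [627. 266.  24.] y range [240. 293.]
top white [146. 192.] 595.5 [665. 475.  24.] y range [438. 513.]
top turq [328. 293.] 300.0 [394.  -4.  24.] y range [-29.  21.]
top turq [290. 293.] 300.5 [395.  93.  24.] y range [ 67. 118.]
top turq [354. 260.] 301.5 [477. -71.  24.] y range [-97. -46.]
top oak [147. 252.] 689.5 [505. 463.  24.] y range [434. 490.]
top oak [216. 229.] 1249.5 [563. 287.  24.] y range [196. 326.]
scene white [288. 286.] 433.5 [ 551. -121.   12.] y range [-158.  -96.]
scene white [323. 262.] 195.5 [557. -16.  12.] y range [-49.   3.]
scene white [397. 207.] 979.5 [563. 267.  12.] y range [214. 293.]
scene turq [282. 257.] 412.0 [476. -70.  12.] y range [-110.  -43.]
scene turq [279. 226.] 347.5 [392.  -3.  12.] y range [-46.  24.]
scene turq [306. 209.] 313.0 [393.  94.  12.] y range [ 50. 120.]
scene oak [403. 202.] 1681.5 [563. 292.  12.] y range [175. 336.]
scene oak [421. 165.] 609.5 [500. 473.  12.] y range [410. 506.]
```

View pics/top9.png

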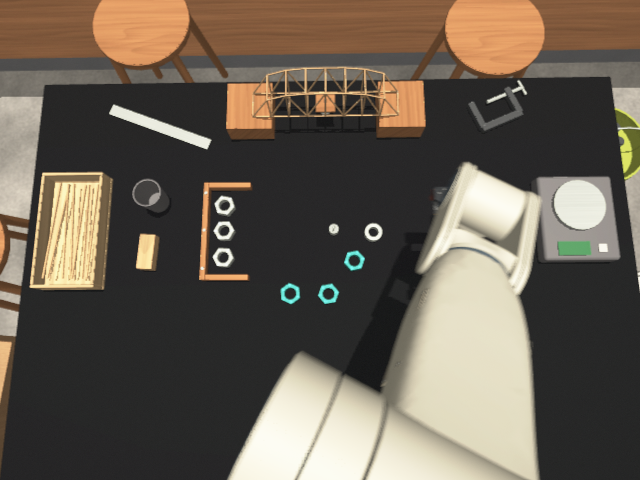

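View pics/scene9.png

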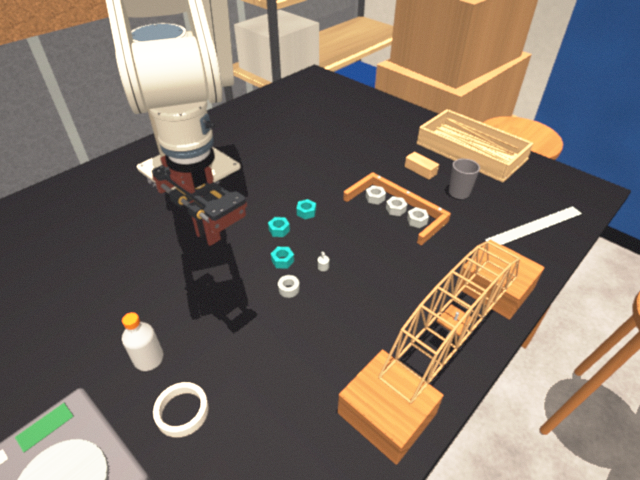

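The three nuts lie at top pixels (224,205), (224,231) and (223,257), well inside the bay. Everything else is where it was, and the gripper is clear.

```bash
python3 -c "
from workcell import ctrl
print(ctrl.close_job())"
```

```text
the job is handed in; nothing more can be done
None
```

I slid the three white hexagonal nuts into the oak bay one at a time with the part-closed fingers, then backed the arm off and handed the job in at about 17 s of the 53 s allowed.

- **Nuts:** In the last top view their centres are at about (489, 266), (559, 265) and (627, 266) mm. Their outlines span y from 238 to 294 mm, and the bay inside runs from about 199 mm at the open front to 309 mm at the back. None touches a side strip.
- **Flatness:** All three lie flat in both views. In the scene view they merge into one blob, so their separate positions come from the top view only.
- **Everything else:** The hooked weight, collar and three turquoise look-alikes measure within about 1 mm of where they started in both views, and the bay hasn't moved. The block, cup, glue and tape look unmoved in the pictures. In the last top view the arm hid the glue and tape, so those two were checked only by eye in the scene view.
- **Forces:** The wrist force was at most about 7 N in the readings taken at the end of each move call.

No check failed.

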